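Seat the opal plate of the sloped sample viewer

TASK

The loose white opal plate of the sloped viewer has slipped up and lies on top of its two orange spring clips. Slide it down the slope until its lower edge is home against the aluminium cleat, then press its upper edge down until both clips have snapped over it and it lies flush on the bed. The plate is brittle: push and press gently, and leave the other things on the worktop where they are.

Things in the scene. Friction and masses are not known exactly. Their poses are not given: they have to be found in the camera images.
- viewer_bed: Fixed blue bed (grey inset) of the viewer, rising at 10 degrees away from the robot's side. Origin: middle of the cleat's inner face, on the bed surface (42 mm above the worktop). Own x up the slope, y across to the left, z square off the bed. Slab: x -18 to 128 mm, 204 mm wide. A plate sits with its lower edge at x = 0. How the clips work: see the noses and joints.
- cleat_mid (a point): Middle of the aluminium cleat's top, a bar 12 mm wide (bed x -12 to 0), 11 mm high, axes as the bed. Its ends turn up the slope: inner faces 79 mm either side of the middle up to bed x = 12, then opening like a funnel to about 88 mm at x = 31, leaving a plate 4 mm play each side. A plate far askew jams in the funnel: nudge its lower half sideways to the middle first.
- plate_centre (a point): Centre of the loose white opal plate, 0.15 kg: 110 (own x, up the slope) x 150 (y) x 6 mm (z). Starts tilted, up the slope, askew: lower edge on the bed, upper part on the clips. Grey dots on top at own x +36, y +-50 mm: press there. Seated: centre at bed x 55-58, z 3 mm. It breaks if the robot bears on it with over 40 N; some 6 N slides it, 10-18 N at a dot snaps that clip.
- clip_left (a joint): Left orange spring clip, 16 mm wide, at bed y = +50 mm. Radians: 0 upright (sprung stop), grows to 0.6 as its head is forced up the slope; pivot at bed x = 100 mm, 6 mm under the bed. A plate edge lying against the cleat and pressed down on the ramp forces it back about 0.2 rad, then it snaps over the plate.
- clip_right (a joint): Right orange spring clip, the same, at bed y = -50 mm.
- clip_left_nose (a point): Middle of the left clip's ramp, moving with it. The hooked nose reaches from the upright (face at bed x = 113 mm) down the slope to x = 107 mm, underside 8.5 mm above the bed; a 45 degree ramp on it rises to 15.5 mm above the bed. A plate more than 3 mm short of the cleat lands on the upright and cannot go down.
- clip_right_nose (a point): The same point of the right clip.
- petri_c (a point): Centre of a closed petri dish, 63 mm across, 14 mm high. Leave alone.
- beaker_c (a point): Centre of a small clear beaker, 61 x 55 x 70 mm high. Leave alone.
- jar_c (a point): Centre of a clear sample jar with red lid, 59 mm across, 115 mm high. Leave alone.
- tipbox_c (a point): Centre of a blue pipette tip box with clear lid, 88 x 118 x 80 mm high. Leave alone.
- notebook_c (a point): Centre of a teal notebook, 210 x 152 x 16 mm, lying flat. Leave alone.
Things that resemble listed ones, but are neither listed nor needed, are in the scene too. Of the things shaped like the part that bears plate_centre, the white one is meant.

How it is judged:
By the outcome, as a careful person would: the job done as asked, in the order asked, and still so for the second after the job is handed in, with the robot touching nothing.
It also fails if it takes over 58 s, if anything falls off the work surface, if the arm or the gripper's body presses on something with over 40 N, if the wrist force passes 120 N, or if a joint passes its speed limit or range.

ROBOT

A 6-joint arm with a two-finger parallel gripper is mounted at the origin on a cart in front of the work surface, level with it; the furniture and walls round the work are solid. World frame = base frame: x ahead of the robot, y to its left, z up, the work surface at z = 0. Lengths are in mm, angles in rad, forces in N, time in s.
With the tool pointing down it reaches from about 275 to 1000 mm from the base axis. Payload 8.4 kg.
Tool frame: the origin (TCP) lies at the very end of the fingers, on their centre line; the grasp point (between the pads) lies behind it (r.grip_point_offset is the x of the grasp point in the tool frame, in mm); x points along the fingers, z is the direction in which the jaws open and shut, and the axes are right-handed (so a half turn about x gives the same grasp; the last joint's range is limited). The gripper opens to 85 mm and grips with 20 to 120 N. Pads are 22 mm wide; open, the fingers measure 114 mm over their backs; the gripper's body (76 mm by 85 mm) begins 54 mm behind the grasp point. The pads swing forward as they close: fully open they stand 13 mm farther back than shut.
Start: joints at [-1.138, 0.353, 1.633, -0, 1.155, -0.002], TCP at [263.267, -566.849, 231.281] pointing down, gripper open.
Joint ranges: [-2.63, 2.63], [-0.92, 2.1], [0.06, 2.66], [-1.3, 4.44], [0, 2.69], [-3.02, 3.02]. Speed limits (rad/s): [2.22, 2.22, 2.79, 3.14, 3.14, 3.14].

INTERFACE

Orientations are given as [roll, pitch, yaw] about the fixed x, y, z axes, in that order (R = Rz(yaw) Ry(pitch) Rx(roll)).
In Python, from rig import r, vision, order gives the robot as it stands. The module is installed in compiled form; this text tells all that it offers.
- The arm moves only by the tool step_arm, never from a script. Its argument "rows" is a list of rows, each a list of 7 numbers: the shift along the world's x, y, z in mm, then the turn, a rotation vector about the world's x, y, z in rad, then the finger opening in mm, from 0 to 85.4. A call has exactly 8 rows; each row is the pose to reach, as a shift and turn from the pose measured when the call began; what a row does not reach only later rows make up. A row lasts 1/8 s, in which the tool goes at most 62.5 mm and 10.7 degrees, less where a joint would pass 70% of its speed; a pose out of reach is approached as far as the arm can. A call with a gripper value outside its range is refused whole. The fingers move at their own pace and stop on an object; "force" is the grip in N (left out, the last holds). Time passes only in rows, so rows that repeat a pose let the fingers close, or fill a call up. It gives the time, the measured TCP pose, the force and the opening at its end, in the units of the state.
- r.sense(): the state, without advancing time (a new reading comes with each control period).
- vision.grab_frame(name): name is "side" or "top"; returns (picture, depth): 384x512x3 uint8, red, green, blue; 384x512 float32, mm along the optical axis (not along the pixel's ray), 0 where there is no reading.
- vision.camera_info(name): a dict with "K" (3x3 intrinsics, pixels), "origin" and "attitude" of the camera in the world. Camera axes: x right, y down, z forward; pixel columns grow to the right and rows downward; lengths in mm; the calibration is good to about 2 mm. A picture is of the moment at which its call begins. camera_info takes no time and is no camera call.
- order.sign_off(): hands the job in, once; it reports no verdict.
The state is a dict: "clock": time; "qpos": joint angles; "qvel": joint speeds; "joint_efforts": joint torques, N m; "eef_pos": TCP position; "tcp_rot": TCP orientation; "contact_force": force on the tool from outside, world axes, zero at the start; "wrist_torque": the same for the moment, N m; "opening": opening from 0.0 (shut) to 1.0 (fully open).
Only numpy, scipy, OpenCV 4.12 (cv2) and the standard library are available. Lean on these libraries where they do the work, as an engineer would, in place of code of your own. Each camera call takes 0.05 s, during which the arm holds its last target.

## Working session

There is one attempt and no reset: what is moved stays moved. The work goes in short steps, Python scripts to look and compute and a tool call to move; the robot and the scene stay as the last step left them, time stands still between calls to the robot, and variables do not carry over. Pictures are saved under pics/ and viewed, and the job is handed in when it is done.

Besides the shell and the picture viewer there is one more tool, called after "Emit:" as name([rows], argument=value, ...), one row to a line, values as JSON. step_arm: Moves the arm, as the interface text tells. Its arguments: {"type":"object","properties":{"rows":{"type":"array"},"force":{"type":"number"}},"required":["rows"]}

```bash
mkdir -p pics
cat > h.py <<'E'
from rig import r, vision, order
import numpy as np, cv2
def grab(n,tag):
    im,d=vision.grab_frame(n); cv2.imwrite(f'pics/{tag}.png',cv2.cvtColor(im,cv2.COLOR_RGB2BGR)); np.savez(f'pics/{tag}.npz',im=im,d=d); return im,d
def cam(n):
    c=vision.camera_info(n); return np.array(c['K']),np.array(c['origin'],float),c['attitude']
E
python3 - <<'E'
from h import *
for n in('side','top'):
    grab(n,n+'0'); print(vision.camera_info(n))
s=r.sense(); print(s, r.grip_point_offset)
E
```

```text
{'K': array([[391.33682928,   0.        , 258.84700636],
       [  0.        , 391.33682928, 192.25822047],
       [  0.        ,   0.        ,   1.        ]]), 'origin': array([  386.51933684, -1323.5358276 ,   984.4785458 ]), 'attitude': array([-2.14999332, -0.02352453, -0.0750017 ])}
{'K': array([[451.33964981,   0.        , 256.01655399],
       [  0.        , 451.33964981, 198.5322244 ],
       [  0.        ,   0.        ,   1.        ]]), 'origin': array([ 296.2604631,   42.7801654, 1725.6257414]), 'attitude': array([-2.99525878,  0.00328265, -1.57930031])}
{'clock': 0.1, 'qpos': array([-1.13839931e+00,  3.53591845e-01,  1.63406167e+00, -3.06583945e-06,
        1.15517399e+00, -2.38324192e-03]), 'qvel': array([-0.00031264, -0.002644  , -0.00201841, -0.00088185, -0.00098135,
       -0.00059775]), 'joint_efforts': array([-6.46706994e-04, -6.06358552e+01, -3.42820716e+01, -3.46624438e-05,
        4.02807374e-03,  6.81553288e-06]), 'eef_pos': array([ 263.08936658, -566.46583989,  230.62783745]), 'tcp_rot': array([3.14147956, 1.56956147, 2.00546473]), 'contact_force': array([-0.48956979,  0.29890031,  0.33975638]), 'wrist_torque': array([-0.00082274,  0.02297261, -0.02397718]), 'opening': 1.000003634442883} -18.700000000000003
```

View pics/side0.png

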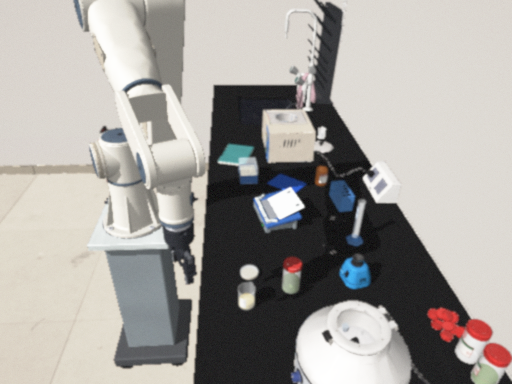

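View pics/top0.png

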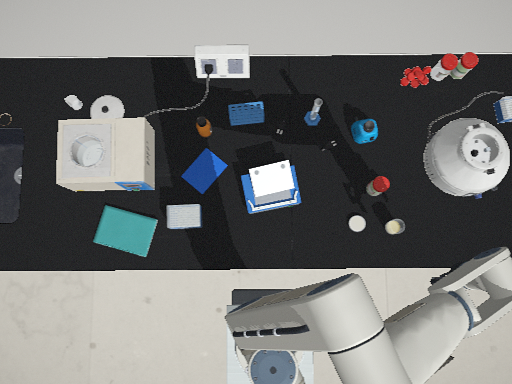

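The side view shows the viewer at about (280,207); in the top view it is at (271,187), with the white plate askew on it. I'll zoom in on it.

Run:
```python
import cv2
a=cv2.imread('pics/top0.png')[148:224,230:312]; b=cv2.imread('pics/side0.png')[175:240,240:320]
cv2.imwrite('pics/topz.png',cv2.resize(a,None,fx=7,fy=7,interpolation=cv2.INTER_CUBIC))
cv2.imwrite('pics/sidez.png',cv2.resize(b,None,fx=8,fy=8,interpolation=cv2.INTER_CUBIC))
```

```text
(no output)
```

View pics/topz.png

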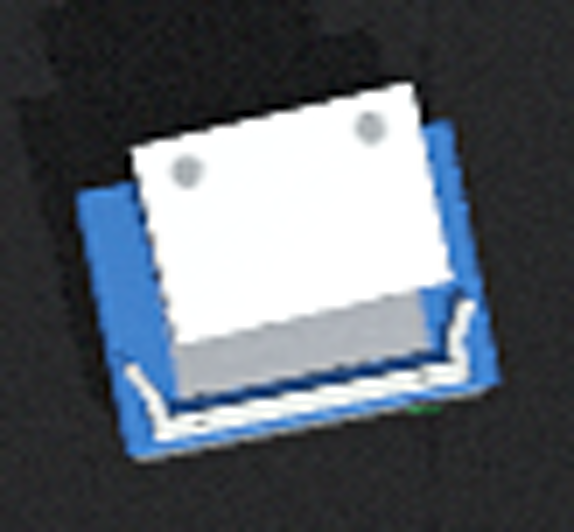

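View pics/sidez.png

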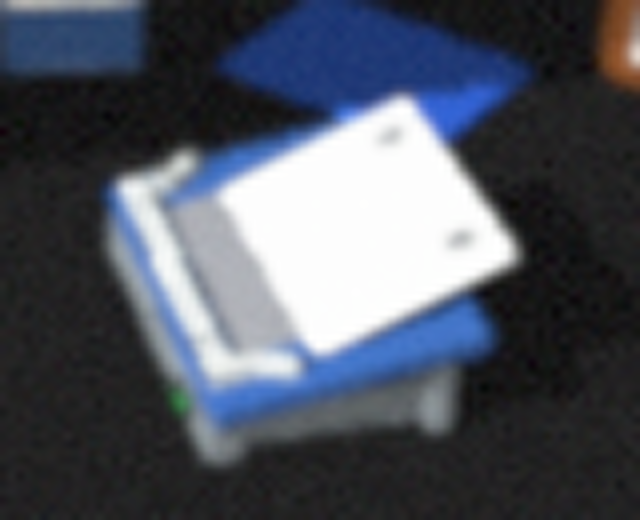

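```bash
cat >> h.py <<'E'
from scipy.spatial.transform import Rotation as Rn
from scipy.optimize import least_squares
def camR(n):
    K,o,a=cam(n); return K,o,Rn.from_euler('xyz',a).as_matrix()
def proj(n,P):
    K,o,R=camR(n); q=(np.asarray(P,float)-o)@R; q=q@K.T; return q[...,:2]/q[...,2:]
def ray(n,px):
    K,o,R=camR(n); px=np.atleast_2d(px); d=np.c_[px,np.ones(len(px))]@np.linalg.inv(K).T@R.T; return o,d
def bedT(p): # p=x,y,yaw -> R,t
    return Rn.from_euler('zy',[0,0]).as_matrix() if 0 else Rn.from_euler('z',p[2]).as_matrix()@Rn.from_euler('y',-np.radians(10)).as_matrix(), np.array([p[0],p[1],42.])
def onplane(n,px,R,t,h):  # points on bed plane z=h, in bed coords
    o,d=ray(n,px); n_=R[:,2]; s=((t+h*n_-o)@n_)/(d@n_); P=o+d*s[:,None]; return (P-t)@R
def unz(px,off,k): return (np.atleast_2d(px)+.5)/k-.5+np.array(off)
E
python3 - <<'E'
from h import *
t=unz([(78,192),(452,122),(500,380),(133,455)],(230,148),7)
C=np.array([[128,102,0],[128,-102,0],[-18,-102,0],[-18,102,0.]])
f=lambda p:(proj('top',C@bedT(p)[0].T+bedT(p)[1])-t).ravel()
s=least_squares(f,[400,0,0.2]); print('top',s.x,s.fun)
sd=unz([(110,190),(210,415),(495,335)],(240,175),8)
Cs=C[[3,2,1]]
g=lambda p:(proj('side',Cs@bedT(p)[0].T+bedT(p)[1])-sd).ravel()
print('side resid at top sol',g(s.x)); 
b=least_squares(lambda p:np.r_[f(p),g(p)],s.x); print('both',b.x,b.fun)
for p in (s.x,b.x):
  R,T=bedT(p)
  print('plate top corners UL UR LR LL dots (h10 )', onplane('top',unz([(132,150),(412,84),(452,280),(177,343),(187,171),(371,128)],(230,148),7),R,T,15).round(1).tolist())
print(proj('top',R@[0,0,11]+T))
# depth samples
d=np.load('pics/top0.npz')['d']; K,o,Rc=camR('top')
for u,v in [(252,177),(260,165),(270,180),(281,170),(288,180),(290,185)]:
    P=o+Rc@(np.linalg.inv(K)@[u,v,1])*d[v,u]; print((u,v),((P-T)@R).round(1))
E
```

```text
top [ 5.26993228e+02 -2.11863043e+01  1.87927673e-01] [ 0.05445838 -0.23382593 -0.14126459 -0.65805454  0.36518095  0.53999696
 -0.27782069  0.33834857]
side resid at top sol [ 0.12632221 -0.69974179  0.62513295 -0.35836408  0.17592176 -0.62873032]
both [ 5.26453781e+02 -2.17212651e+01  1.85621674e-01] [ 0.2618402  -0.16911694  0.09248661 -0.47377625  0.51276186  0.743109
 -0.15734875  0.42079722  0.05999026 -0.6397856   0.43918404 -0.26733069
  0.03289967 -0.49331459]
plate top corners UL UR LR LL dots (h10 ) [[143.1, 70.0, 15.0], [149.0, -83.1, 15.0], [42.5, -84.2, 15.0], [37.9, 66.3, 15.0], [126.6, 43.4, 15.0], [130.2, -57.2, 15.0]]
plate top corners UL UR LR LL dots (h10 ) [[143.6, 70.7, 15.0], [149.8, -82.3, 15.0], [43.3, -83.6, 15.0], [38.4, 66.8, 15.0], [127.1, 44.1, 15.0], [131.0, -56.4, 15.0]]
[274.30489283 203.20287402]
(252, 177) [111.8  63.5  22.1]
(260, 165) [153.5  21.5 -70.6]
(270, 180) [88.2 -0.3 16.3]
(281, 170) [116.8 -47.   23. ]
(288, 180) [ 75.4 -67.1   8.2]
(290, 185) [ 55.6 -70.6  11.8]
```

Run:
```python
from h import *
R,T=bedT([526.45,-21.7,.1856])
L=np.array([[110,75,6],[110,-75,6],[0,-75,6],[0,75,6],[91,50,6],[91,-50,6.]])
mt=unz([(132,150),(412,84),(452,280),(177,343),(187,171),(371,128)],(230,148),7)
ms=unz([(405,95),(520,258),(318,353),(222,185),(390,136),(460,238)],(240,175),8)
def P(p): return (L@(Rn.from_euler('z',p[2])*Rn.from_euler('y',-p[3])).as_matrix().T+[p[0],p[1],p[4]])@R.T+T
f=lambda p:np.r_[(proj('top',P(p))-mt).ravel(),(proj('side',P(p))-ms).ravel()]
s=least_squares(f,[40,-8,.04,.2,0]);print(s.x,s.fun.round(2))
q=least_squares(lambda p:f(np.r_[p,0]),[40,-8,.04,.2]);print(q.x,q.cost,s.cost)
S=r.sense();Rt=Rn.from_euler('xyz',S['tcp_rot']).as_matrix();print(Rt.round(3))
```

```text
[ 4.03608478e+01 -9.04523956e+00  3.89779501e-02  2.04319157e-01
 -1.38791003e+00] [ 0.2  -0.23 -0.33 -0.04 -0.16  0.3   0.27  0.46  0.05  0.17  0.01  0.16
  0.35  0.19 -0.42 -0.82  0.03 -0.32  0.18  0.37  0.34  0.09  0.45  0.35]
[ 4.00810152e+01 -9.24276875e+00  3.98706966e-02  1.91003373e-01] 1.265157202064725 1.193870569975399
[[-0.001  0.907  0.421]
 [ 0.001  0.421 -0.907]
 [-1.     0.    -0.001]]
```

```bash
cat >> h.py <<'E'
BR,BT=bedT([526.45,-21.7,.1856])
def go(x,y,z,yaw=0.,pitch=0.):
    s=r.sense(); Rt=Rn.from_euler('xyz',s['tcp_rot']).as_matrix()
    W=BR@Rn.from_euler('zy',[yaw,pitch]).as_matrix()
    D=np.c_[-W[:,2],np.cross(-W[:,1],-W[:,2]),-W[:,1]]
    p=BR@[x,y,z]+BT
    print((p-s['eef_pos']).round(1).tolist(),Rn.from_matrix(D@Rt.T).as_rotvec().round(3).tolist())
def st():
    s=r.sense(); Rt=Rn.from_euler('xyz',s['tcp_rot']).as_matrix()
    print('t',round(s['clock'],2),'bed',((s['eef_pos']-BT)@BR).round(1),'F bed',(s['contact_force']@BR).round(1),'tool in bed',(BR.T@Rt).round(2).tolist(),'open',round(s['opening'],3))
E
python3 - <<'E'
from h import *
go(85,-115,150);go(85,-115,60);go(85,-115,8);st()
print(BR.round(4).tolist())
E
```

```text
[341.3, 442.4, -26.1] [0.052, -0.167, -0.249]
[356.6, 445.3, -114.8] [0.052, -0.167, -0.249]
[365.5, 446.9, -166.0] [0.052, -0.167, -0.249]
t 0.1 bed [-321.2 -486.8  248.2] F bed [-0.4  0.4  0.4] tool in bed [[-0.17, 0.95, 0.24], [0.0, 0.25, -0.97], [-0.98, -0.17, -0.04]] open 1.0
[[0.9679, -0.1845, -0.1707], [0.1817, 0.9828, -0.032], [0.1736, 0.0, 0.9848]]
```

Emit:
step_arm([
  [30,40,0,0,0,-0.02,85],
  [75,97,0,0.01,-0.03,-0.05,60],
  [120,155,0,0.02,-0.06,-0.08,30],
  [165,214,0,0.03,-0.08,-0.12,0],
  [210,272,-5,0.04,-0.1,-0.16,0],
  [255,330,-10,0.05,-0.13,-0.19,0],
  [300,390,-18,0.052,-0.15,-0.22,0],
  [341,442,-26,0.052,-0.167,-0.249,0],
])

```text
clock: 1.1
eef_pos: [561.1, -179.3, 211.9]
tcp_rot: [1.57, 1.396, 0.183]
contact_force: [0.8, -0.8, -0.6]
opening: -0.005
```

Run:
```python
from h import *
st();go(85,-115,60);go(85,-115,8)
```

```text
t 1.1 bed [  34.4 -161.3  166.4] F bed [ 0.5 -0.9 -0.7] tool in bed [[0.0, 1.0, -0.0], [-0.0, -0.0, -1.0], [-1.0, 0.0, 0.0]] open -0.005
[58.6, 58.1, -96.0] [0.0, 0.001, 0.002]
[67.4, 59.8, -147.2] [0.0, 0.001, 0.002]
```

Emit:
step_arm([
  [43,55,-5,0,0,0,0],
  [46,57,-30,0,0,0,0],
  [52,57,-60,0,0,0,0],
  [58.6,58.1,-96,0,0,0,0],
  [62,59,-115,0,0,0,0],
  [65,59.5,-132,0,0,0,0],
  [67.4,59.8,-147,0,0,0,0],
  [67.4,59.8,-147,0,0,0,0],
])

```text
clock: 2.1
eef_pos: [628.1, -119.4, 64.0]
tcp_rot: [1.573, 1.397, 0.186]
contact_force: [-0.5, 0.2, 0.3]
opening: -0.001
```

Run:
```python
from h import *
grab('top','t1');grab('side','s1')
st()
for y in (-100,-95,-90):go(85,y,8)
a=cv2.imread('pics/t1.png')[148:224,230:312]; b=cv2.imread('pics/s1.png')[175:240,240:320]
cv2.imwrite('pics/z1.png',np.hstack([cv2.resize(x,(400,380),interpolation=cv2.INTER_CUBIC) for x in (a,b)]))
```

```text
t 2.2 bed [  85.4 -115.2    8.7] F bed [0.5 0.1 0.1] tool in bed [[0.0, 1.0, -0.0], [-0.0, -0.0, -1.0], [-1.0, 0.0, 0.0]] open 0.001
[-3.0, 14.9, -0.7] [0.0, 0.001, 0.002]
[-4.0, 19.8, -0.7] [0.0, 0.001, 0.002]
[-4.9, 24.7, -0.7] [0.0, 0.001, 0.002]
```

View pics/z1.png

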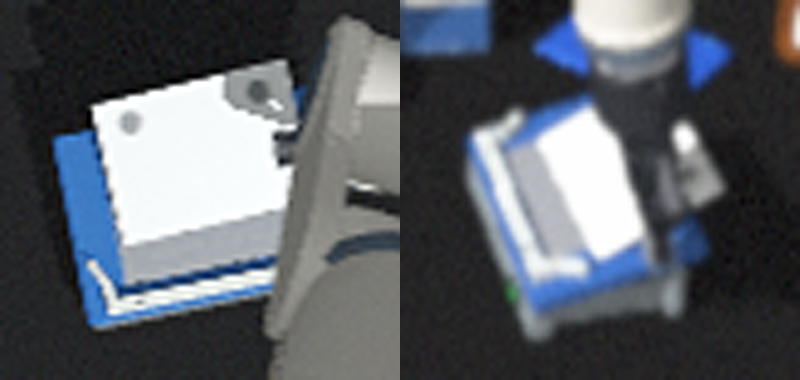

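The finger stands just beside the plate's right edge. I'll nudge it gently to the left.

Emit:
step_arm([
  [-1,5,0,0,0,0,0],
  [-2,10,0,0,0,0,0],
  [-2.6,13,0,0,0,0,0],
  [-2.8,14,0,0,0,0,0],
  [-3,15,0,0,0,0,0],
  [-3.2,16,0,0,0,0,0],
  [-3.4,17,0,0,0,0,0],
  [-3.6,18,0,0,0,0,0],
])

```text
clock: 3.2
eef_pos: [625.2, -101.7, 65.3]
tcp_rot: [1.569, 1.395, 0.182]
contact_force: [-0.3, -0.2, 0.6]
opening: -0.002
```

Run:
```python
from h import *
st()
```

```text
t 3.2 bed [ 85.1 -96.8   8.7] F bed [-0.2 -0.1  0.6] tool in bed [[0.0, 1.0, -0.0], [-0.0, -0.0, -1.0], [-1.0, 0.0, 0.0]] open -0.002
```

```bash
cat >> h.py <<'E'
def look(tag):
    grab('top','t'+tag);grab('side','s'+tag)
    a=cv2.imread(f'pics/t{tag}.png')[148:224,230:312]; b=cv2.imread(f'pics/s{tag}.png')[175:240,240:320]
    cv2.imwrite(f'pics/z{tag}.png',np.hstack([cv2.resize(x,(400,380),interpolation=cv2.INTER_CUBIC) for x in (a,b)]))
E
python3 - <<'E'
from h import *
look('2')
E
```

```text
(no output)
```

View pics/z2.png

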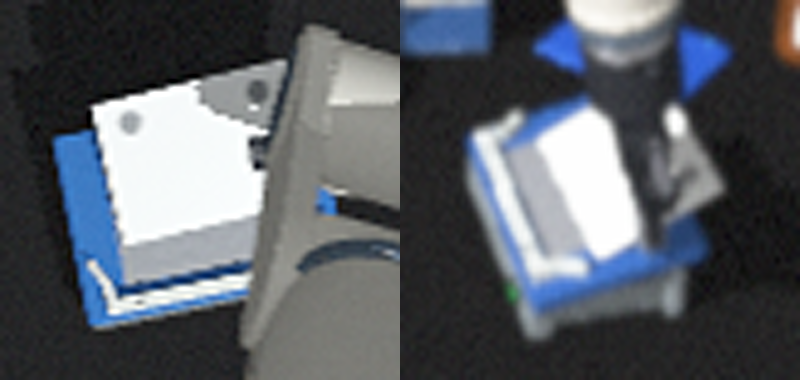

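Emit:
step_arm([
  [-0.2,1,0,0,0,0,0],
  [-0.4,2,0,0,0,0,0],
  [-0.5,2.8,0,0,0,0,0],
  [-0.7,3.6,0,0,0,0,0],
  [-0.8,4.4,0,0,0,0,0],
  [-1,5.2,0,0,0,0,0],
  [-1.1,6,0,0,0,0,0],
  [-1.2,6.5,0,0,0,0,0],
])

```text
clock: 4.3
eef_pos: [624.0, -95.1, 65.3]
tcp_rot: [1.569, 1.395, 0.182]
contact_force: [0.4, -1.3, 0.1]
opening: -0.001
```

Run:
```python
from h import *
st();look('3')
```

```text
t 4.3 bed [ 85.1 -90.1   8.7] F bed [ 0.2 -1.3  0.1] tool in bed [[0.0, 1.0, -0.0], [-0.0, -0.0, -1.0], [-1.0, 0.0, 0.0]] open -0.001
```

View pics/z3.png

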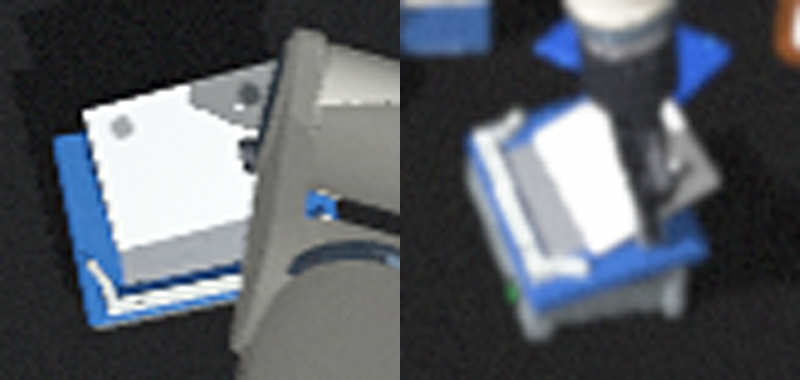

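The push turned the plate's top to the left (its upper-left corner went from (92,105) to (82,112)) while the lower edge stayed put. I'll back off and push the lower half instead.

Run:
```python
from h import *
go(85,-108,8);go(52,-108,6);
for y in (-100,-95,-90,-85,-80): go(52,y,6)
```

```text
[3.3, -17.6, -0.7] [0.0, 0.001, 0.002]
[-28.3, -23.6, -8.4] [0.0, 0.001, 0.002]
[-29.8, -15.7, -8.4] [0.0, 0.001, 0.002]
[-30.7, -10.8, -8.4] [0.0, 0.001, 0.002]
[-31.6, -5.9, -8.4] [0.0, 0.001, 0.002]
[-32.6, -1.0, -8.4] [0.0, 0.001, 0.002]
[-33.5, 4.0, -8.4] [0.0, 0.001, 0.002]
```

Emit:
step_arm([
  [1.6,-9,0,0,0,0,0],
  [3.3,-17.6,0,0,0,0,0],
  [-10,-20,-2,0,0,0,0],
  [-20,-22,-5,0,0,0,0],
  [-28.3,-23.6,-9.2,0,0,0,0],
  [-28.3,-23.6,-9.2,0,0,0,0],
  [-29.8,-15.7,-9.2,0,0,0,0],
  [-30.2,-13.5,-9.2,0,0,0,0],
])

```text
clock: 5.4
eef_pos: [594.0, -107.8, 56.2]
tcp_rot: [1.569, 1.395, 0.183]
contact_force: [0.0, 0.1, 0.7]
opening: -0.003
```

Run:
```python
from h import *
st();look('4')
for y in (-95,-90,-85,-82,-80): go(52,y,5)
```

```text
t 5.4 bed [ 52.2 -97.1   5.3] F bed [0.2 0.1 0.7] tool in bed [[0.0, 1.0, -0.0], [-0.0, -0.0, -1.0], [-1.0, 0.0, 0.0]] open -0.003
[-0.6, 2.2, -0.3] [0.0, 0.001, 0.001]
[-1.5, 7.1, -0.3] [0.0, 0.001, 0.001]
[-2.4, 12.0, -0.3] [0.0, 0.001, 0.001]
[-3.0, 15.0, -0.3] [0.0, 0.001, 0.001]
[-3.3, 16.9, -0.3] [0.0, 0.001, 0.001]
```

View pics/z4.png

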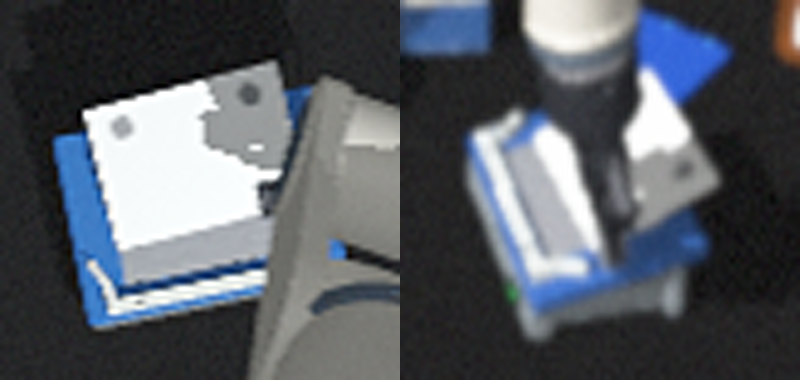

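Emit:
step_arm([
  [-0.4,1.8,0,0,0,0,0],
  [-0.7,3.5,0,0,0,0,0],
  [-1.1,5.2,0,0,0,0,0],
  [-1.4,7,0,0,0,0,0],
  [-1.7,8.7,0,0,0,0,0],
  [-2.1,10.3,0,0,0,0,0],
  [-2.4,12,0,0,0,0,0],
  [-2.4,12,0,0,0,0,0],
])

```text
clock: 6.5
eef_pos: [591.5, -95.9, 56.2]
tcp_rot: [1.569, 1.395, 0.183]
contact_force: [0.8, -0.3, 0.9]
opening: -0.0
```

Run:
```python
from h import *
st();look('5')
go(52,-115,5);go(52,-115,110)
go(156,-115,110);go(156,-20,110)
```

```text
t 6.5 bed [ 52.  -84.9   5.2] F bed [ 0.9 -0.4  0.7] tool in bed [[0.0, 1.0, -0.0], [-0.0, -0.0, -1.0], [-1.0, 0.0, 0.0]] open -0.0
[5.5, -29.5, -0.3] [0.0, 0.001, 0.001]
[-12.5, -32.9, 103.1] [0.0, 0.001, 0.001]
[88.2, -14.0, 121.1] [0.0, 0.001, 0.001]
[70.7, 79.4, 121.1] [0.0, 0.001, 0.001]
```

View pics/z5.png

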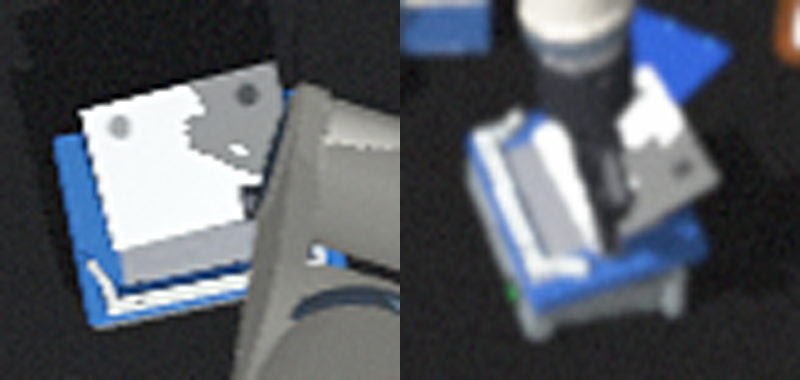

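Emit:
step_arm([
  [1.5,-8,0,0,0,0,0],
  [4,-20,3,0,0,0,0],
  [0,-22,40,0,0,0,0],
  [-8,-24,90,0,0,0,0],
  [30,-15,120,0,0,0,20],
  [80,10,125,0,0,0,40],
  [95,50,125,0,0,0,40],
  [100,90,125,0,0,0,40],
])

```text
clock: 7.6
eef_pos: [693.1, -5.9, 181.6]
tcp_rot: [1.567, 1.394, 0.18]
contact_force: [0.7, 0.4, -0.6]
opening: 0.472
```

Run:
```python
from h import *
st();look('6')
go(172,0,60);go(172,0,8)
a=cv2.imread('pics/t6.png')[148:224,230:312];cv2.imwrite('pics/tz6.png',cv2.resize(a,None,fx=7,fy=7,interpolation=cv2.INTER_CUBIC))
```

```text
t 7.6 bed [188.5 -15.2 108.6] F bed [ 0.7  0.3 -0.7] tool in bed [[0.0, 1.0, -0.0], [-0.0, -0.0, -1.0], [-1.0, 0.0, 0.0]] open 0.472
[-9.8, 11.0, -50.5] [-0.001, 0.002, -0.001]
[-0.9, 12.6, -101.7] [-0.001, 0.002, -0.001]
```

View pics/z6.png

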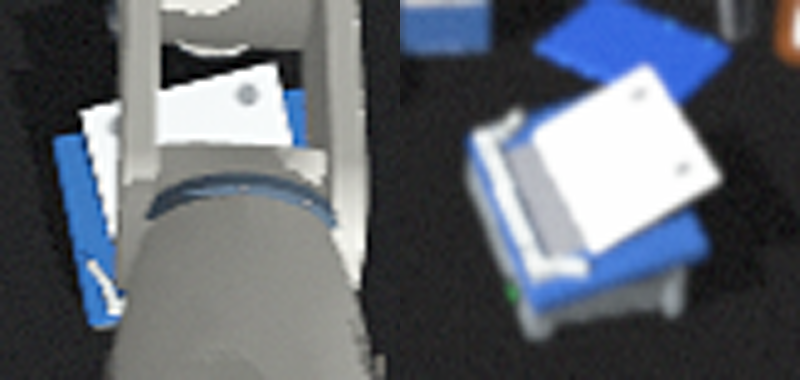

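View pics/tz6.png

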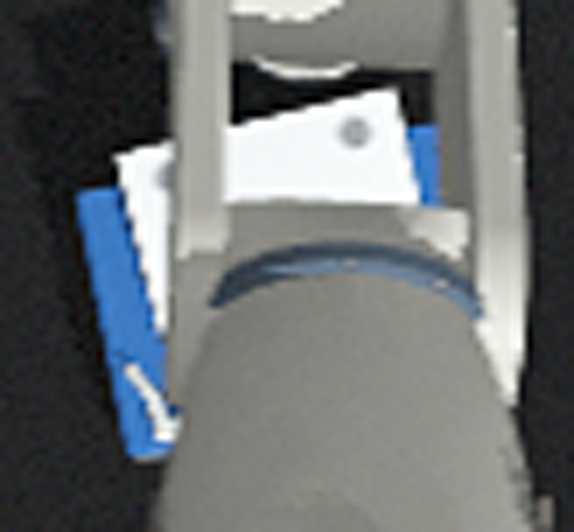

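```bash
cat >> h.py <<'E'
L8=np.array([[110,75,6],[110,-75,6],[0,-75,6],[0,75,6],[91,50,6],[91,-50,6.]])
def zs(px): return (np.array(px)-[400,0]+.5)/[5,380/65]-.5+[240,175]
def zt(px): return (np.array(px)+.5)/[400/82,5]-.5+[230,148]
def fitp(it,mt,is_,ms,p0=(40,-4,.04,.2),fix=None):
    def P(p,I): return (L8[I]@(Rn.from_euler('z',p[2])*Rn.from_euler('y',-p[3])).as_matrix().T+[p[0],p[1],0])@BR.T+BT
    f=lambda p:np.r_[(proj('top',P(p,it))-mt).ravel() if len(it) else [],(proj('side',P(p,is_))-ms).ravel() if len(is_) else []]
    s=least_squares(f,p0); print('lower edge x,y,yaw,tilt',s.x.round(3),'res',s.fun.round(1))
E
python3 - <<'E'
from h import *
fitp([0,1,5],unz([(115,155),(398,90),(355,132)],(230,148),7),[0,1,2,3,4,5],zs([(645,67),(722,180),(592,251),(533,130),(638,94),(684,168)]))
E
```

```text
lower edge x,y,yaw,tilt [37.87  -1.921  0.053  0.183] res [ 0.5  0.3 -0.6 -0.2  0.1  0.4  0.6 -0.1 -0.8 -0.4  0.4 -0.4  0.   0.3
  0.2  0.2  0.1  0.4]
```

Emit:
step_arm([
  [-2,8,-10,0,0,0,40],
  [-9.8,11,-50,0,0,0,40],
  [-6,11.5,-75,0,0,0,40],
  [-2,12.5,-95,0,0,0,40],
  [-0.5,12.6,-105.5,0,0,0,40],
  [-0.5,12.6,-105.5,0,0,0,40],
  [-6,11.6,-106.5,0,0,0,40],
  [-6,11.6,-106.5,0,0,0,40],
])

```text
clock: 8.7
eef_pos: [686.2, 8.2, 75.7]
tcp_rot: [1.572, 1.394, 0.188]
contact_force: [-0.2, 0.5, -0.6]
opening: 0.468
```

Run:
```python
from h import *
st();look('7')
for x in (160,155,145,135,125,122):go(x,0,4)
```

```text
t 8.7 bed [ 1.659e+02 -1.000e-01  4.900e+00] F bed [-0.2  0.5 -0.6] tool in bed [[0.0, 1.0, 0.0], [0.0, 0.0, -1.0], [-1.0, 0.0, -0.0]] open 0.468
[-6.0, -1.0, -2.0] [-0.001, 0.003, -0.001]
[-10.9, -1.9, -2.8] [-0.001, 0.003, -0.001]
[-20.6, -3.7, -4.6] [-0.001, 0.003, -0.001]
[-30.2, -5.5, -6.3] [-0.001, 0.003, -0.001]
[-39.9, -7.4, -8.0] [-0.001, 0.003, -0.001]
[-42.8, -7.9, -8.6] [-0.001, 0.003, -0.001]
```

View pics/z7.png

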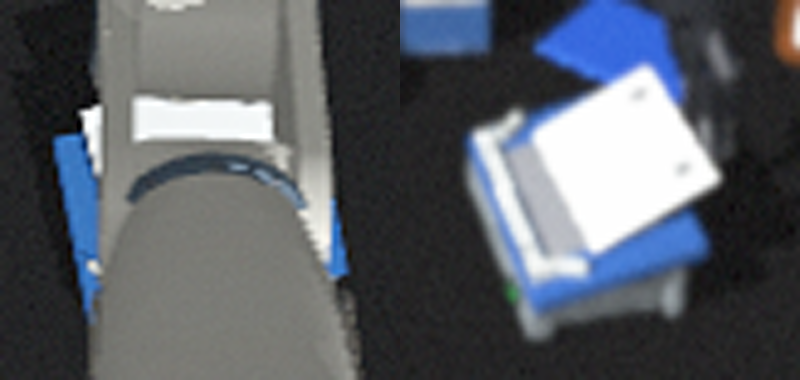

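The fingers are just up the slope of the plate's upper edge at (700,100). I'll push it down the slope slowly.

Emit:
step_arm([
  [-3,-0.5,-1,0,0,0,40],
  [-6,-1,-1.5,0,0,0,40],
  [-9,-1.5,-2.3,0,0,0,40],
  [-12,-2.1,-3,0,0,0,40],
  [-15,-2.6,-3.5,0,0,0,40],
  [-17.5,-3.1,-4,0,0,0,40],
  [-20,-3.6,-4.5,0,0,0,40],
  [-20.6,-3.7,-4.6,0,0,0,40],
])

```text
clock: 9.8
eef_pos: [665.9, 4.5, 71.0]
tcp_rot: [1.572, 1.393, 0.188]
contact_force: [-0.1, -0.4, -0.5]
opening: 0.466
```

Run:
```python
from h import *
st();look('8')
for x in (140,135,130,125,122,120):go(x,0,4)
```

```text
t 9.8 bed [1.448e+02 1.000e-01 4.000e+00] F bed [-0.3 -0.4 -0.5] tool in bed [[0.0, 1.0, 0.0], [0.0, 0.0, -1.0], [-1.0, 0.0, -0.0]] open 0.466
[-4.7, -0.9, -0.9] [-0.001, 0.003, -0.001]
[-9.6, -1.8, -1.7] [-0.001, 0.003, -0.001]
[-14.4, -2.7, -2.6] [-0.001, 0.003, -0.001]
[-19.3, -3.6, -3.5] [-0.001, 0.003, -0.001]
[-22.2, -4.2, -4.0] [-0.001, 0.003, -0.001]
[-24.1, -4.5, -4.3] [-0.001, 0.003, -0.001]
```

View pics/z8.png

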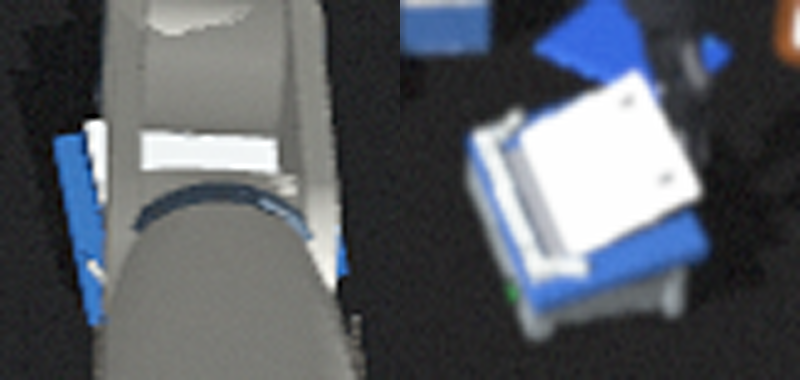

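Run:
```python
from h import *
fitp([],[],[0,1,2,3,4,5],zs([(634,73),(703,190),(570,258),(513,140),(628,102),(666,178)]))
```

```text
lower edge x,y,yaw,tilt [21.846 -3.505  0.03   0.18 ] res [ 0.   0.3 -0.8 -0.2  0.7 -0.1  0.9 -0.3 -0.8  0.3  0.   0.3]
```

Emit:
step_arm([
  [-2.4,-0.4,-0.4,0,0,0,40],
  [-4.7,-0.9,-0.9,0,0,0,40],
  [-7,-1.3,-1.3,0,0,0,40],
  [-9.6,-1.8,-1.7,0,0,0,40],
  [-12,-2.2,-2.1,0,0,0,40],
  [-14.4,-2.7,-2.6,0,0,0,40],
  [-15.5,-2.9,-2.8,0,0,0,40],
  [-15.5,-2.9,-2.8,0,0,0,40],
])

```text
clock: 10.9
eef_pos: [650.4, 1.6, 68.3]
tcp_rot: [1.572, 1.394, 0.188]
contact_force: [0.1, 0.2, 0.5]
opening: 0.47
```

Run:
```python
from h import *
st();look('9')
for x in (126,124,122,120,118):go(x,0,4)
```

```text
t 10.9 bed [128.7   0.    4. ] F bed [0.2 0.2 0.4] tool in bed [[0.0, 1.0, 0.0], [0.0, 0.0, -1.0], [-1.0, 0.0, -0.0]] open 0.47
[-2.8, -0.6, -0.5] [-0.001, 0.003, -0.002]
[-4.7, -0.9, -0.8] [-0.001, 0.003, -0.002]
[-6.6, -1.3, -1.2] [-0.001, 0.003, -0.002]
[-8.6, -1.7, -1.5] [-0.001, 0.003, -0.002]
[-10.5, -2.0, -1.9] [-0.001, 0.003, -0.002]
```

View pics/z9.png

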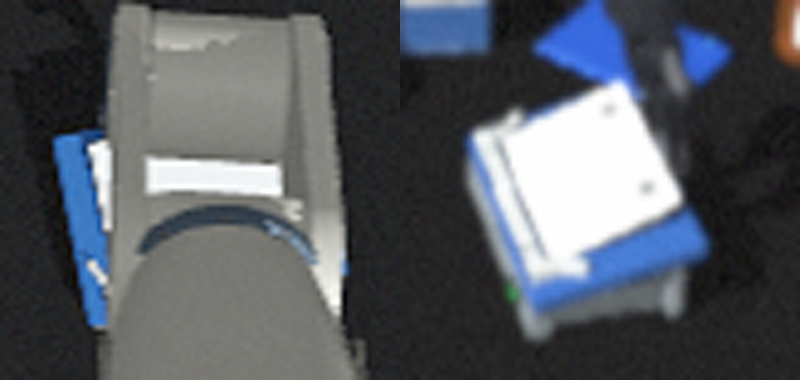

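Emit:
step_arm([
  [-0.6,-0.1,-0.1,0,0,0,40],
  [-1.2,-0.2,-0.2,0,0,0,40],
  [-1.8,-0.3,-0.3,0,0,0,40],
  [-2.4,-0.5,-0.4,0,0,0,40],
  [-3,-0.6,-0.5,0,0,0,40],
  [-3.6,-0.7,-0.6,0,0,0,40],
  [-4.2,-0.8,-0.7,0,0,0,40],
  [-4.2,-0.8,-0.7,0,0,0,40],
])

```text
clock: 12.0
eef_pos: [646.2, 0.8, 67.6]
tcp_rot: [1.572, 1.394, 0.188]
contact_force: [-0.1, -0.3, 0.4]
opening: 0.472
```

Run:
```python
from h import *
st();look('10')
```

```text
t 12.0 bed [124.5   0.    4. ] F bed [-0.1 -0.3  0.4] tool in bed [[0.0, 1.0, 0.0], [0.0, 0.0, -1.0], [-1.0, 0.0, -0.0]] open 0.472
```

View pics/z10.png

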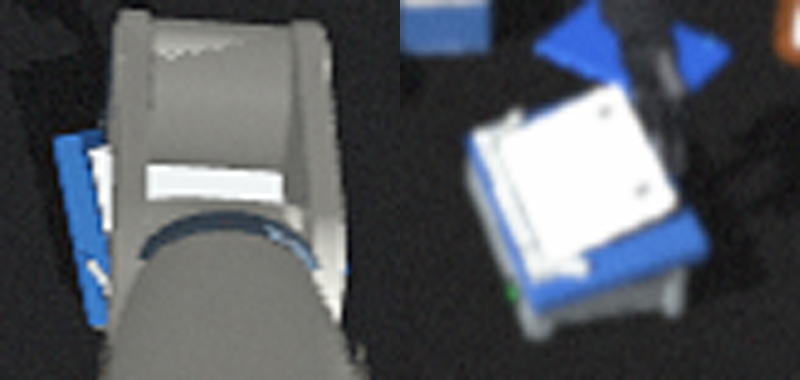

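Emit:
step_arm([
  [-0.4,-0.1,-0.1,0,0,0,40],
  [-0.8,-0.15,-0.15,0,0,0,40],
  [-1.2,-0.2,-0.2,0,0,0,40],
  [-1.6,-0.3,-0.3,0,0,0,40],
  [-1.9,-0.35,-0.3,0,0,0,40],
  [-2.2,-0.4,-0.4,0,0,0,40],
  [-2.5,-0.5,-0.45,0,0,0,40],
  [-2.5,-0.5,-0.45,0,0,0,40],
])

```text
clock: 13.1
eef_pos: [643.7, 0.3, 67.1]
tcp_rot: [1.572, 1.394, 0.188]
contact_force: [0.9, 0.4, -0.5]
opening: 0.467
```

Run:
```python
from h import *
st()
```

```text
t 13.1 bed [121.8   0.    4. ] F bed [ 0.8  0.2 -0.7] tool in bed [[0.0, 1.0, 0.0], [0.0, 0.0, -1.0], [-1.0, 0.0, -0.0]] open 0.467
```

Emit:
step_arm([
  [-0.3,0,0,0,0,0,40],
  [-0.6,-0.1,-0.1,0,0,0,40],
  [-0.9,-0.15,-0.15,0,0,0,40],
  [-1.2,-0.2,-0.2,0,0,0,40],
  [-1.4,-0.3,-0.3,0,0,0,40],
  [-1.6,-0.3,-0.3,0,0,0,40],
  [-1.8,-0.3,-0.3,0,0,0,40],
  [-1.8,-0.3,-0.3,0,0,0,40],
])

```text
clock: 14.1
eef_pos: [642.6, 0.1, 67.2]
tcp_rot: [1.571, 1.392, 0.187]
contact_force: [3.8, 1.8, 1.0]
opening: 0.466
```

Run:
```python
from h import *
st();look('11')
```

```text
t 14.1 bed [120.7  -0.    4.3] F bed [4.2 1.  0.3] tool in bed [[0.0, 1.0, 0.0], [0.0, 0.0, -1.0], [-1.0, 0.0, -0.0]] open 0.466
```

View pics/z11.png

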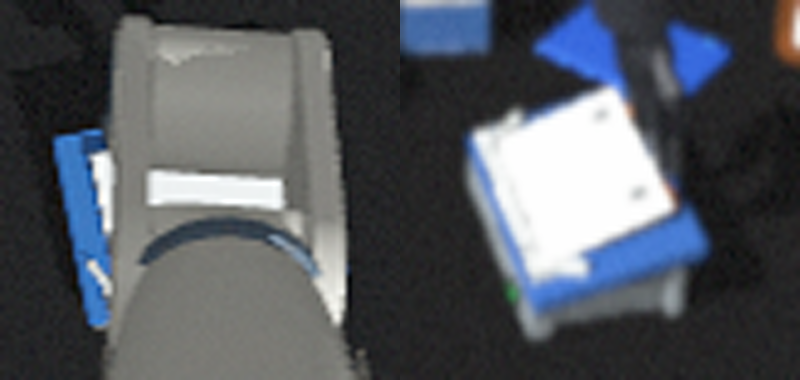

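Emit:
step_arm([
  [-0.9,-0.1,-0.2,0,0,0,40],
  [-1.1,-0.2,-0.2,0,0,0,40],
  [-1.3,-0.2,-0.3,0,0,0,40],
  [-1.5,-0.3,-0.3,0,0,0,40],
  [-1.7,-0.3,-0.4,0,0,0,40],
  [-1.9,-0.3,-0.4,0,0,0,40],
  [-2.1,-0.4,-0.5,0,0,0,40],
  [-2.1,-0.4,-0.5,0,0,0,40],
])

```text
clock: 15.2
eef_pos: [642.4, -0.0, 67.7]
tcp_rot: [1.568, 1.388, 0.185]
contact_force: [6.9, 3.6, 2.0]
opening: 0.467
```

Run:
```python
from h import *
st()
go(175,0,6);go(175,0,80);go(91,50,80);go(91,-50,80)
```

```text
t 15.2 bed [ 1.206e+02 -1.000e-01  4.800e+00] F bed [7.7 2.3 0.7] tool in bed [[0.01, 1.0, 0.0], [-0.0, 0.0, -1.0], [-1.0, 0.01, 0.0]] open 0.467
[52.4, 9.9, 10.6] [-0.001, 0.008, -0.001]
[39.8, 7.6, 83.5] [-0.001, 0.008, -0.001]
[-50.7, 41.4, 68.9] [-0.001, 0.008, -0.001]
[-32.3, -56.8, 68.9] [-0.001, 0.008, -0.001]
```

Emit:
step_arm([
  [4,0.7,0.7,0,0,0,40],
  [15,3,3,0,0,0,40],
  [26,5,20,0,0,0,40],
  [20,6,60,0,0,0,30],
  [5,10,78,0,0,0,15],
  [-25,25,75,0,0,0,0],
  [-50,41,69,0,0.008,0,0],
  [-50,41,69,0,0.008,0,0],
])

```text
clock: 16.2
eef_pos: [590.4, 41.6, 136.0]
tcp_rot: [1.579, 1.399, 0.196]
contact_force: [-0.3, 0.5, -0.1]
opening: -0.0
```

Run:
```python
from h import *
st();look('12')
b=cv2.imread('pics/s12.png')[175:240,240:320];cv2.imwrite('pics/sz12.png',cv2.resize(b,None,fx=8,fy=8,interpolation=cv2.INTER_CUBIC))
```

```text
t 16.2 bed [89.7 50.5 79.6] F bed [-0.2  0.5 -0.1] tool in bed [[-0.0, 1.0, 0.0], [0.0, 0.0, -1.0], [-1.0, -0.0, -0.0]] open -0.0
```

View pics/sz12.png

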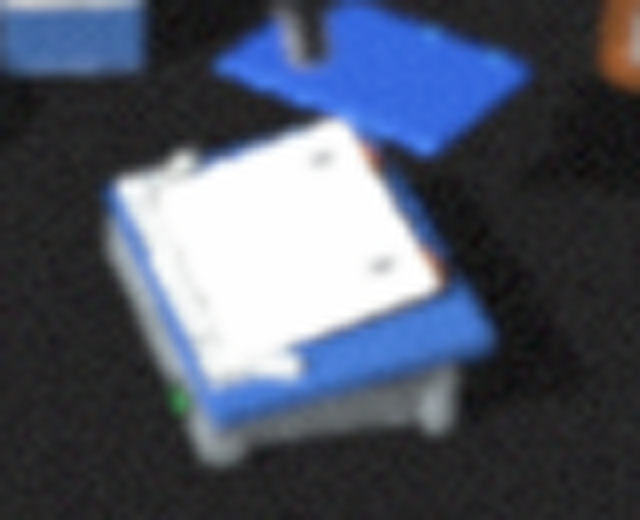

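Run:
```python
from h import *
ms=unz([(340,118),(443,283),(321,158),(382,264)],(240,175),8)
fitp([],[],[0,1,4,5],ms,(0,0,0,.1))
for h in (16,18,20): print(onplane('side',ms[2:],BR,BT,h).round(1).tolist())
go(90,50,30);go(90,50,20);go(90,50,17);go(90,50,6)
```

```text
lower edge x,y,yaw,tilt [-0.328 -1.67   0.021  0.122] res [-0.   0.4 -0.6 -0.5  0.1  0.1  0.5  0.1]
[[88.2, 52.7, 16.0], [89.0, -46.9, 16.0]]
[[87.6, 50.0, 18.0], [88.4, -49.4, 18.0]]
[[87.0, 47.3, 20.0], [87.8, -51.8, 20.0]]
[6.2, 1.9, -49.7] [-0.001, 0.0, -0.002]
[7.9, 2.2, -59.6] [-0.001, 0.0, -0.002]
[8.4, 2.3, -62.6] [-0.001, 0.0, -0.002]
[10.3, 2.6, -73.4] [-0.001, 0.0, -0.002]
```

Emit:
step_arm([
  [3,1,-25,0,0,0,0],
  [5.5,2,-49,0,0,0,0],
  [6.3,2.1,-55,0,0,0,0],
  [7,2.2,-59,0,0,0,0],
  [7.2,2.2,-60.5,0,0,0,0],
  [7.4,2.3,-62,0,0,0,0],
  [7.6,2.3,-63,0,0,0,0],
  [7.6,2.3,-63,0,0,0,0],
])

```text
clock: 17.3
eef_pos: [601.0, 43.3, 74.4]
tcp_rot: [1.575, 1.395, 0.191]
contact_force: [0.7, 0.6, 2.3]
opening: 0.0
```

Run:
```python
from h import *
st()
```

```text
t 17.3 bed [89.6 50.1 17.1] F bed [1.1 0.4 2.1] tool in bed [[0.0, 1.0, 0.0], [0.0, 0.0, -1.0], [-1.0, 0.0, -0.0]] open 0.0
```

Emit:
step_arm([
  [0.1,0,-0.5,0,0,0,0],
  [0.2,0,-1.5,0,0,0,0],
  [0.3,0.1,-2,0,0,0,0],
  [0.4,0.1,-2.5,0,0,0,0],
  [0.5,0.1,-3,0,0,0,0],
  [0.6,0.1,-3.5,0,0,0,0],
  [0.7,0.1,-4,0,0,0,0],
  [0.7,0.1,-4,0,0,0,0],
])

```text
clock: 18.3
eef_pos: [602.9, 43.7, 71.5]
tcp_rot: [1.574, 1.392, 0.191]
contact_force: [-1.9, 1.7, 10.6]
opening: -0.0
```

Run:
```python
from h import *
st()
```

```text
t 18.3 bed [91.  50.2 13.9] F bed [ 0.4  2.  10.7] tool in bed [[0.0, 1.0, 0.0], [0.0, 0.0, -1.0], [-1.0, 0.0, -0.0]] open -0.0
```

Emit:
step_arm([
  [0.1,0,-0.8,0,0,0,0],
  [0.1,0,-1.0,0,0,0,0],
  [0.2,0,-1.2,0,0,0,0],
  [0.2,0,-1.4,0,0,0,0],
  [0.2,0,-1.6,0,0,0,0],
  [0.3,0.1,-1.8,0,0,0,0],
  [0.3,0.1,-2,0,0,0,0],
  [0.3,0.1,-2,0,0,0,0],
])

```text
clock: 19.3
eef_pos: [604.4, 44.1, 70.7]
tcp_rot: [1.574, 1.39, 0.19]
contact_force: [-1.3, 1.5, 11.7]
opening: -0.001
```

Run:
```python
from h import *
st()
```

```text
t 19.3 bed [92.4 50.3 12.9] F bed [ 1.   1.7 11.7] tool in bed [[0.01, 1.0, 0.0], [0.0, 0.0, -1.0], [-1.0, 0.01, -0.0]] open -0.001
```

Emit:
step_arm([
  [-0.3,-0.1,-1.0,0,0,0,0],
  [-0.3,-0.1,-1.3,0,0,0,0],
  [-0.3,-0.1,-1.5,0,0,0,0],
  [-0.3,-0.1,-1.7,0,0,0,0],
  [-0.3,-0.1,-1.9,0,0,0,0],
  [-0.3,-0.1,-2.1,0,0,0,0],
  [-0.3,-0.1,-2.3,0,0,0,0],
  [-0.3,-0.1,-2.3,0,0,0,0],
])

```text
clock: 20.3
eef_pos: [605.6, 44.4, 69.8]
tcp_rot: [1.573, 1.386, 0.19]
contact_force: [-3.5, 1.8, 12.9]
opening: 0.0
```

Run:
```python
from h import *
st();look('13')
b=cv2.imread('pics/s13.png')[175:240,240:320];cv2.imwrite('pics/sz13.png',cv2.resize(b,None,fx=8,fy=8,interpolation=cv2.INTER_CUBIC))
```

```text
t 20.3 bed [93.4 50.3 11.8] F bed [-0.8  2.4 13.3] tool in bed [[0.01, 1.0, 0.0], [0.0, 0.0, -1.0], [-1.0, 0.01, -0.0]] open 0.0
```

View pics/sz13.png

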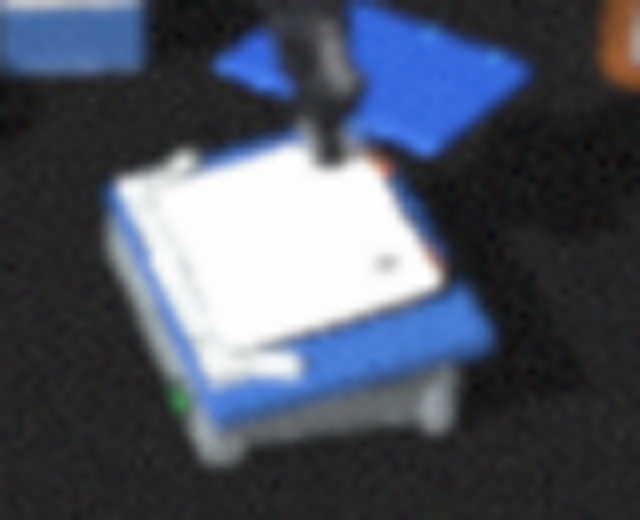

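Emit:
step_arm([
  [-0.6,-0.1,-1.3,0,0,0,0],
  [-0.9,-0.2,-1.6,0,0,0,0],
  [-1,-0.2,-1.8,0,0,0,0],
  [-1,-0.2,-2.0,0,0,0,0],
  [-1,-0.2,-2.2,0,0,0,0],
  [-1,-0.2,-2.4,0,0,0,0],
  [-1,-0.2,-2.6,0,0,0,0],
  [-1,-0.2,-2.6,0,0,0,0],
])

```text
clock: 21.4
eef_pos: [604.8, 44.3, 67.3]
tcp_rot: [1.574, 1.386, 0.19]
contact_force: [-0.6, 1.9, 4.8]
opening: 0.004
```

Run:
```python
from h import *
st()
```

```text
t 21.4 bed [92.2 50.4  9.4] F bed [0.6 2.  4.8] tool in bed [[0.01, 1.0, 0.0], [0.0, 0.0, -1.0], [-1.0, 0.01, -0.0]] open 0.004
```

Emit:
step_arm([
  [0,0,-0.5,0,0,0,0],
  [0,0,-0.8,0,0,0,0],
  [0,0,-1.1,0,0,0,0],
  [0,0,-1.4,0,0,0,0],
  [0,0,-1.7,0,0,0,0],
  [0,0,-2,0,0,0,0],
  [0,0,-2.3,0,0,0,0],
  [0,0,-2.3,0,0,0,0],
])

```text
clock: 22.4
eef_pos: [605.0, 44.2, 66.2]
tcp_rot: [1.573, 1.385, 0.189]
contact_force: [-6.2, 0.3, 18.9]
opening: -0.0
```

Run:
```python
from h import *
st()
```

```text
t 22.4 bed [92.2 50.3  8.3] F bed [-2.6  1.5 19.7] tool in bed [[0.01, 1.0, 0.0], [0.0, 0.0, -1.0], [-1.0, 0.01, -0.0]] open -0.0
```

Force rises stiffly at z = 8.3 mm: the left corner is probably down, with the plate still rolled by the right clip. Next is the right dot.

Run:
```python
from h import *
go(92,50,35);go(90,-50,35);go(90,-50,20)
```

```text
[-4.7, -1.2, 26.3] [-0.002, 0.011, -0.002]
[11.8, -99.8, 25.9] [-0.002, 0.011, -0.002]
[14.4, -99.4, 11.1] [-0.002, 0.011, -0.002]
```

Emit:
step_arm([
  [0,0,4,0,0,0,0],
  [-4.7,-1,26,0,0.01,0,0],
  [0,-30,28,0,0.011,0,0],
  [6,-65,28,0,0.011,0,0],
  [11.8,-99.8,26,0,0.011,0,0],
  [13,-99.6,18,0,0.011,0,0],
  [14.4,-99.4,11,0,0.011,0,0],
  [14.4,-99.4,11,0,0.011,0,0],
])

```text
clock: 23.4
eef_pos: [618.6, -54.2, 76.1]
tcp_rot: [1.589, 1.398, 0.206]
contact_force: [-0.5, 0.5, 0.3]
opening: -0.001
```

Run:
```python
from h import *
st();look('14')
b=cv2.imread('pics/s14.png')[175:240,240:320];cv2.imwrite('pics/sz14.png',cv2.resize(b,None,fx=8,fy=8,interpolation=cv2.INTER_CUBIC))
go(90,-50,16);go(90,-50,14)
```

```text
t 23.4 bed [ 89.2 -48.9  18.9] F bed [-0.4  0.6  0.3] tool in bed [[-0.0, 1.0, 0.0], [0.0, 0.0, -1.0], [-1.0, -0.0, -0.0]] open -0.001
[0.9, -0.7, -3.5] [-0.003, -0.001, -0.003]
[1.2, -0.7, -5.5] [-0.003, -0.001, -0.003]
```

View pics/sz14.png

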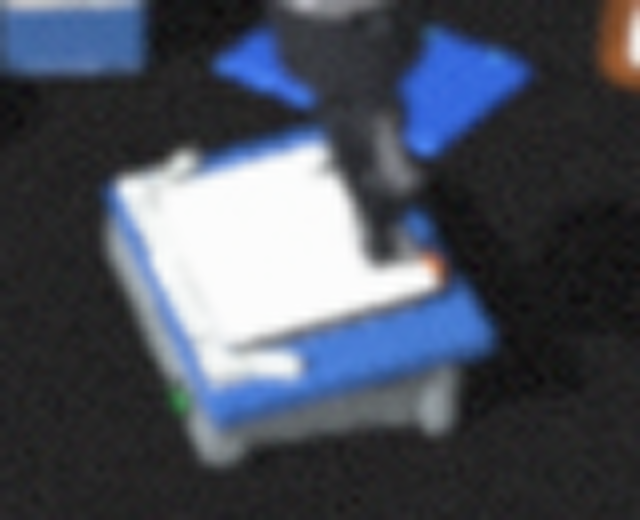

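Emit:
step_arm([
  [0.3,-0.3,-2,0,0,0,0],
  [0.6,-0.5,-3,0,0,0,0],
  [0.9,-0.7,-4,0,0,0,0],
  [1,-0.7,-4.5,0,0,0,0],
  [1.1,-0.7,-5,0,0,0,0],
  [1.1,-0.7,-5.3,0,0,0,0],
  [1.2,-0.7,-5.6,0,0,0,0],
  [1.2,-0.7,-5.6,0,0,0,0],
])

```text
clock: 24.5
eef_pos: [620.9, -55.0, 71.6]
tcp_rot: [1.585, 1.396, 0.202]
contact_force: [1.8, 1.8, 5.3]
opening: 0.004
```

Run:
```python
from h import *
st()
```

```text
t 24.5 bed [ 90.5 -50.1  14.1] F bed [2.9 1.4 4.9] tool in bed [[0.0, 1.0, 0.0], [0.0, 0.0, -1.0], [-1.0, 0.0, -0.0]] open 0.004
```

Emit:
step_arm([
  [0,0,-0.7,0,0,0,0],
  [0,0,-1,0,0,0,0],
  [0,0,-1.3,0,0,0,0],
  [0,0,-1.6,0,0,0,0],
  [0,0,-1.9,0,0,0,0],
  [0,0,-2.2,0,0,0,0],
  [0,0,-2.5,0,0,0,0],
  [0,0,-2.5,0,0,0,0],
])

```text
clock: 25.5
eef_pos: [621.1, -55.0, 69.2]
tcp_rot: [1.584, 1.395, 0.201]
contact_force: [2.3, 0.4, 4.8]
opening: -0.004
```

Run:
```python
from h import *
st()
```

```text
t 25.5 bed [ 90.3 -50.2  11.7] F bed [3.1 0.  4.4] tool in bed [[0.0, 1.0, 0.0], [0.0, 0.0, -1.0], [-1.0, 0.0, -0.0]] open -0.004
```

Emit:
step_arm([
  [0,0,-0.7,0,0,0,0],
  [0,0,-1,0,0,0,0],
  [0,0,-1.3,0,0,0,0],
  [0,0,-1.6,0,0,0,0],
  [0,0,-1.9,0,0,0,0],
  [0,0,-2.2,0,0,0,0],
  [0,0,-2.5,0,0,0,0],
  [0,0,-2.5,0,0,0,0],
])

```text
clock: 26.5
eef_pos: [620.9, -55.1, 66.6]
tcp_rot: [1.584, 1.396, 0.201]
contact_force: [1.7, 0.1, 3.4]
opening: 0.002
```

Run:
```python
from h import *
st();look('15')
b=cv2.imread('pics/s15.png')[175:240,240:320];cv2.imwrite('pics/sz15.png',cv2.resize(b,None,fx=8,fy=8,interpolation=cv2.INTER_CUBIC))
```

```text
t 26.5 bed [ 89.6 -50.3   9.2] F bed [ 2.3 -0.3  3. ] tool in bed [[0.0, 1.0, 0.0], [0.0, 0.0, -1.0], [-1.0, 0.0, -0.0]] open 0.002
```

View pics/sz15.png

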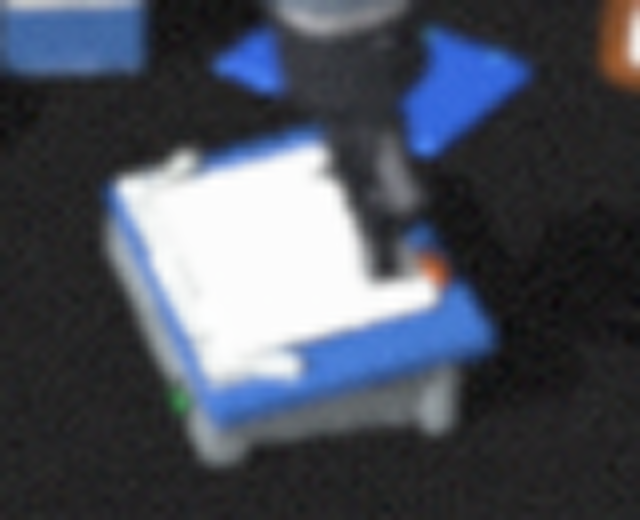

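Going down well; continue.

Emit:
step_arm([
  [0,0,-0.7,0,0,0,0],
  [0,0,-1,0,0,0,0],
  [0,0,-1.3,0,0,0,0],
  [0,0,-1.6,0,0,0,0],
  [0,0,-1.9,0,0,0,0],
  [0,0,-2.2,0,0,0,0],
  [0,0,-2.5,0,0,0,0],
  [0,0,-2.5,0,0,0,0],
])

```text
clock: 27.6
eef_pos: [620.8, -55.0, 64.0]
tcp_rot: [1.585, 1.396, 0.202]
contact_force: [-0.4, -0.9, 0.1]
opening: -0.003
```

Run:
```python
from h import *
st()
```

```text
t 27.6 bed [ 89.1 -50.2   6.6] F bed [-0.5 -0.8  0.2] tool in bed [[0.0, 1.0, 0.0], [0.0, 0.0, -1.0], [-1.0, 0.0, -0.0]] open -0.003
```

Emit:
step_arm([
  [0,0,-0.3,0,0,0,0],
  [0,0,-0.6,0,0,0,0],
  [0,0,-0.9,0,0,0,0],
  [0,0,-1.2,0,0,0,0],
  [0,0,-1.4,0,0,0,0],
  [0,0,-1.6,0,0,0,0],
  [0,0,-1.8,0,0,0,0],
  [0,0,-1.8,0,0,0,0],
])

```text
clock: 28.6
eef_pos: [620.8, -55.1, 63.4]
tcp_rot: [1.584, 1.395, 0.202]
contact_force: [-7.0, -0.4, 15.0]
opening: 0.001
```

Run:
```python
from h import *
st();go(90,-50,45);go(140,-190,150)
```

```text
t 28.6 bed [ 89.  -50.2   6. ] F bed [-4.3  0.9 15.9] tool in bed [[0.0, 1.0, 0.0], [0.0, 0.0, -1.0], [-1.0, 0.0, -0.0]] open 0.001
[-5.7, -0.9, 38.6] [-0.002, 0.0, -0.003]
[50.6, -132.7, 150.7] [-0.002, 0.0, -0.003]
```

Emit:
step_arm([
  [-2,0,8,0,0,0,0],
  [-6,-1,45,0,0,0,0],
  [-15,-5,100,0,0,0,0],
  [-40,-20,150,0,0,0,0],
  [-90,-60,180,0,0,0,0],
  [-130,-105,190,0,0,0,0],
  [-170,-150,190,0,0,0,0],
  [-210,-195,190,0,0,0,0],
])

```text
clock: 29.6
eef_pos: [410.7, -249.9, 254.2]
tcp_rot: [1.576, 1.394, 0.194]
contact_force: [2.2, -1.0, 0.5]
opening: 0.0
```

Emit:
step_arm([
  [-30,-50,0,0,0,0,0],
  [-50,-95,0,0,0,0,0],
  [-65,-135,0,0,0,0,0],
  [-80,-175,0,0,0,0,0],
  [-95,-210,0,0,0,0,0],
  [-110,-240,0,0,0,0,0],
  [-120,-270,0,0,0,0,0],
  [-120,-270,0,0,0,0,0],
])

```text
clock: 30.6
eef_pos: [289.9, -521.6, 254.1]
tcp_rot: [1.573, 1.394, 0.189]
contact_force: [-0.3, -0.2, 0.2]
opening: 0.005
```

Run:
```python
from h import *
st();look('16')
a=cv2.imread('pics/t16.png')[148:224,230:312]; b=cv2.imread('pics/s16.png')[175:240,240:320]
cv2.imwrite('pics/tz16.png',cv2.resize(a,None,fx=7,fy=7,interpolation=cv2.INTER_CUBIC))
cv2.imwrite('pics/sz16.png',cv2.resize(b,None,fx=8,fy=8,interpolation=cv2.INTER_CUBIC))
```

```text
t 30.6 bed [-283.  -447.7  265.3] F bed [-0.3 -0.2  0.2] tool in bed [[0.0, 1.0, 0.0], [0.0, 0.0, -1.0], [-1.0, 0.0, -0.0]] open 0.005
```

View pics/tz16.png

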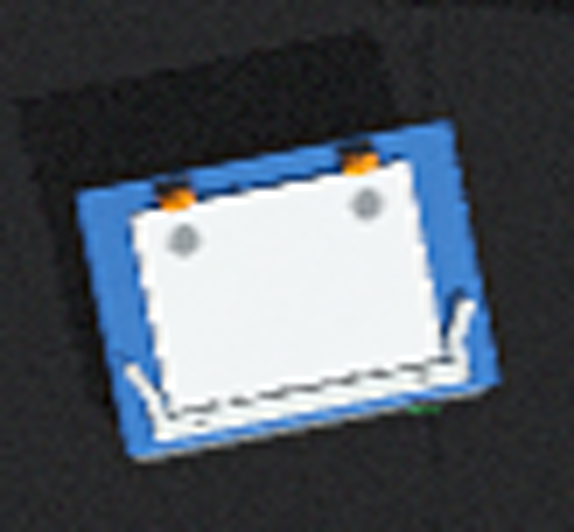

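View pics/sz16.png

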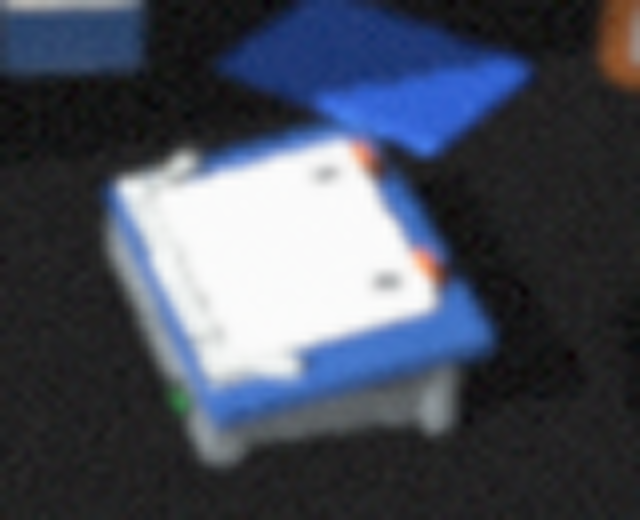

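View pics/t16.png

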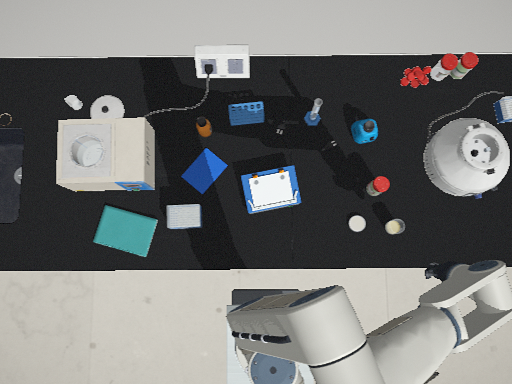

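Both orange noses lie over the plate's upper edge (at (178,200) and (361,162) in the top zoom). I'll check the heights by casting rays across both views.

Run:
```python
from h import *
def tri(a,b):
    oa,da=ray('top',a);ob,db=ray('side',b);out=[]
    for u,v in zip(da,db):
        A=np.c_[u,-v];s=np.linalg.lstsq(A,ob-oa,rcond=None)[0];P=(oa+u*s[0]+ob+v*s[1])/2;out.append(((P-BT)@BR).round(1).tolist())
    return out
print('dots final',tri(unz([(184,240),(367,205)],(230,148),7),unz([(325,174),(387,282)],(240,175),8)))
print('UR',tri(unz([(410,163)],(230,148),7),unz([(440,303)],(240,175),8)))
print('corners h6',onplane('top',unz([(132,214),(410,163),(440,358),(168,408)],(230,148),7),BR,BT,6).round(1).tolist())
print('noses h12',onplane('top',unz([(178,200),(361,162)],(230,148),7),BR,BT,12).round(1).tolist())
```

```text
dots final [[90.3, 52.6, 4.9], [90.8, -47.5, 4.3]]
UR [[109.0, -74.5, 4.1]]
corners h6 [[110.4, 77.0, 6.0], [108.9, -74.3, 6.0], [3.3, -70.4, 6.0], [4.9, 77.9, 6.0]]
noses h12 [[113.0, 51.6, 12.0], [114.3, -48.1, 12.0]]
```

Run:
```python
from h import *
print(order.sign_off())
```

```text
the job is handed in; nothing more can be done
None
```

The plate is home against the cleat and lies flush on the bed, and both clips have snapped over its upper edge. I handed the job in at about 31 s with the arm clear of everything.

**What I did:**
- I nudged the plate sideways to the middle. The first nudge was too high and turned the plate's top to the left, so I pushed again on its lower half.
- I slid it down with two fingers on its upper edge until it stopped at about 8 N.
- I pressed the left dot, which read 13 N before its clip gave, then about 20 N once the plate's left corner was down on the bed.
- I pressed the right dot, which read about 5 N before its clip gave, then about 16 N once seated.

**Last checks:**
- **Clips:** in the last pictures, both orange noses lie over the upper edge.
- **Position:** both dots are at bed x of about 90.5 mm, against 91 mm ideal, so the lower edge is home to within about 1 mm.
- **Flush:** both dots are at nearly the same height, 4.9 and 4.3 mm. Seated should be 6 mm, so the two-camera reading is about 1.4 mm low, within calibration error. The finger itself met the seated right dot at 6.0 mm.
- **Disagreement:** the plate's lower corners read 3–5 mm up the slope in the top view. The white plate and the pale cleat blend together there, so I trusted the dots and the upper edge.
- **Other things:** everything else in view looked unmoved in the last top picture. I compared it by eye only.

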